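# Swap round the desk things onto their own pads

## Task

The three things on the desk's coloured leather pads are each on the wrong pad. Put the drawer box whose drawer is pulled out on the green pad, the drawer box whose drawer is pushed in on the red pad and the stapler on the blue pad, each set down upright in the middle of its pad and squared up with it (long side along the pad's long side, either way round), one thing to a pad; the cork mat is free for parking a thing on the way. Leave the drawers as far out or in as they are, and do not disturb the mug.

Things in the scene. Friction and masses are not known exactly. Their poses are not given: they have to be found in the camera images.
- box_out_center (a point): centre of the light-wood drawer box with its drawer pulled out 24 to 30 mm. Sleeve 80 (x) x 46 (y) x 46 mm high; point at its centre, 23 mm above its underside, 27 mm above the desk when on a pad; x axis lengthwise. Both boxes are alike: the drawer (dark front 6 mm, brass knob 8 mm) slides out of the -x end and shows white contents. Grip across y by the sleeve. About 0.2 kg
- box_in_center (a point): centre of the light-wood drawer box with its drawer pushed in (out by 2 mm at most). Sleeve 80 (x) x 46 (y) x 46 mm high; point at its centre, 23 mm above its underside, 27 mm above the desk when on a pad; x axis lengthwise. Both boxes are alike: the drawer (dark front 6 mm, brass knob 8 mm) slides out of the -x end and shows white contents. Grip across y by the sleeve. About 0.2 kg
- stapler_center (a point): centre of the stapler with black plastic arm and steel base, 120 (x) x 34 (y) x about 48 mm high, 34 mm wide at all heights; point half-way up, 24 mm above its underside, 28 mm above the desk when on a pad; x axis lengthwise. The arm fills the part from 3 mm above this point upward; grip it there, across y. About 0.25 kg
- box_out_slide (a joint): how far the drawer of the pulled-out box stands out, m: 0 is fully in, 0.034 the stop; stiff, it moves only when pushed or pulled with more than about 1.5 N
- box_in_slide (a joint): the same for the drawer of the pushed-in box
- pad_green: green leather pad, flat, fixed to the desk, 150 (x) x 100 (y) x 4 mm thick; origin at the centre of its underside, on the desk top; x axis along its long side. The four pads and mats lie in a loose row across the desk, long sides roughly pointing away from the robot, in any order
- pad_red: red leather pad, flat, fixed to the desk, 150 (x) x 100 (y) x 4 mm thick; origin at the centre of its underside, on the desk top; x axis along its long side. The four pads and mats lie in a loose row across the desk, long sides roughly pointing away from the robot, in any order
- pad_blue: blue leather pad, flat, fixed to the desk, 150 (x) x 100 (y) x 4 mm thick; origin at the centre of its underside, on the desk top; x axis along its long side. The four pads and mats lie in a loose row across the desk, long sides roughly pointing away from the robot, in any order
- mat_cork: plain cork mat, empty at the start, flat, fixed to the desk, 150 (x) x 100 (y) x 4 mm thick; origin at the centre of its underside, on the desk top; x axis along its long side. The four pads and mats lie in a loose row across the desk, long sides roughly pointing away from the robot, in any order
- mug: bystander: white mug, 80 mm across, 90 mm high, beyond the row of pads; origin at the centre of its underside

How it is judged:
By the outcome, as a careful person would: the job done as asked, in the order asked, and still so for the second after the job is handed in, with the robot touching nothing.
It also fails if it takes over 115 s, if anything falls off the work surface, if the arm or the gripper's body presses on something with over 40 N, if the wrist force passes 120 N, or if a joint passes its speed limit or range.

## Robot

A 6-joint arm with a two-finger parallel gripper is mounted at the origin on the work surface. World frame = base frame: x ahead of the robot, y to its left, z up, the work surface at z = 0. Lengths are in m, angles in rad, forces in N, time in s.
With the tool pointing down it reaches from about 0.35 to 0.775 m from the base axis. Payload 5.5 kg.
Tool frame: the origin (TCP) lies midway between the tips of the shut fingers; the grasp point (between the pads) lies 19 mm behind it; x points along the fingers, y is the direction in which the jaws open and shut, and the axes are right-handed (so a half turn about x gives the same grasp; the last joint's range is limited). The gripper opens to 85 mm and grips with 20 to 120 N. Pads are 22 mm wide; open, the fingers measure 114 mm over their backs; the gripper's body (76 mm by 85 mm) begins 54 mm behind the grasp point. The pads swing forward as they close: fully open they stand 13 mm farther back than shut.
Start: joints at [-1.334, 0.313, 0.046, 1.304, 0, 1.431], TCP at [0.212, -0.535, 0.231] pointing down, gripper open.
Joint ranges: [-2.76, 2.76], [-0.86, 1.69], [-1.03, 1.26], [-2.2, 2.34], [-1.47, 1.5], [-3.14, 3.14]. Speed limits (rad/s): [2.57, 2.57, 3.14, 3.14, 3.14, 3.14].

## Interface

Orientations are given as a unit quaternion [w, x, y, z].
In Python, from workcell import env, optics, order, models gives the robot as it stands. The module is installed in compiled form; this text tells all that it offers.
- The arm moves only by the tool servo_tool, never from a script. Its argument "moves" is a list of rows, each a list of 5 numbers: the shift along the tool's x, y, z in cm, then the turn about the tool's x in rad, then the closure, from -1 (fully open) to 1 (shut). A call has exactly 10 rows; each row shifts and turns the commanded pose from where the row before left it, along the tool's axes as they then stand; what a row does not reach is not made up. A row lasts 1/8 s, in which the tool goes at most 62.5 mm and 10.7 degrees, less where a joint would pass 70% of its speed; a pose out of reach is approached as far as the arm can. A call is refused whole if a number of a shift passes 6.25 or a number of a turn 0.188, either way. A call with a gripper value outside its range is refused whole. The fingers move at their own pace and stop on an object; "grip_force" is the grip in N (left out, the last holds). Time passes only in rows, so rows that do not move let the fingers close, or fill a call up. It gives the time, the measured TCP pose, the force and the opening at its end, in the units of the state.
- env.get_state(): the state, without advancing time (a new reading comes with each control period).
- optics.read_camera(name): name is "scene" or "top" or "wrist"; returns a dict with "pixels" (384x512x3 uint8, blue, green, red), "vertical_fov" (degrees; the focal length in pixels is half the picture's height over the tangent of half this angle, whatever the lens; pixels are square), "cx", "cy" (the principal point, pixels), "extrinsics" (4x4, takes a point from world to camera coordinates). Camera axes: x right, y up, looking along -z (the intrinsics and any distortion apply to the point x, -y, -z); pixel columns grow to the right and rows downward; lengths in m; the calibration is good to about 2 mm. A picture is of the moment at which its call begins. There is no depth.
- order.hand_in(): hands the job in, once; it reports no verdict.
Trained networks look in a picture, given as the dict that the camera call returned (one of the last four; its "shot" number tells which), for a name from the list of things; names that differ only in an ending like _2 or _b are one class to them, and where a whole thing is asked for, a point or a joint stands for the part that bears it (a point fixed in the world has none). Each returns a list of dicts, best first, with "conf" (0 to 1); they miss things now and then, are a little off and sometimes report something else, mostly with a low value. They report only what shows in the picture. A call takes as long as a camera call.
- models.outline_of(name, picture): "pixels" (384x512 bool, what is visible of it) and "location" ([column, row] in pixels, amid what is visible of it).
- models.pinpoint(name, picture): "location" ([column, row] in pixels: a listed point, or the origin of a listed thing).
The state is a dict: "clock": time; "joint_pos": joint angles; "qvel": joint speeds; "tau": joint torques, N m; "tcp_pos": TCP position; "orientation": TCP orientation; "wrist_force": force on the tool from outside, world axes, zero at the start; "ft_torque": the same for the moment, N m; "finger_gap": finger opening in m.
Only numpy, scipy, OpenCV 4.12 (cv2) and the standard library are available. Lean on these libraries where they do the work, as an engineer would, in place of code of your own. Each camera call takes 0.05 s, during which the arm holds its last target.

## Working session

There is one attempt and no reset: what is moved stays moved. The work goes in short steps, Python scripts to look and compute and a tool call to move; the robot and the scene stay as the last step left them, time stands still between calls to the robot, and variables do not carry over. Pictures are saved under pics/ and viewed, and the job is handed in when it is done.

Besides the shell and the picture viewer there is one more tool, called in YAML: its name, and indented under it one key for each argument. servo_tool: Moves the arm, as the interface text tells. Its arguments: {"type":"object","properties":{"moves":{"type":"array"},"grip_force":{"type":"number"}},"required":["moves"]}

```bash
mkdir -p pics
cat > h.py <<'E'
import numpy as np, cv2
from workcell import env, optics, order, models
def K(p):
    h=p["pixels"].shape[0]; f=h/2/np.tan(np.radians(p["vertical_fov"])/2); return f,p["cx"],p["cy"]
def proj(p,X):
    X=np.atleast_2d(X); E=np.array(p["extrinsics"]); c=(E[:3,:3]@X.T).T+E[:3,3]
    f,cx,cy=K(p); return np.c_[cx+f*c[:,0]/-c[:,2], cy-f*c[:,1]/-c[:,2]]
def back(p,uv,z):
    uv=np.atleast_2d(uv).astype(float); E=np.array(p["extrinsics"]); f,cx,cy=K(p)
    d=np.c_[(uv[:,0]-cx)/f, -(uv[:,1]-cy)/f, -np.ones(len(uv))]@E[:3,:3]
    o=-E[:3,:3].T@E[:3,3]; t=(z-o[2])/d[:,2]; return o+d*t[:,None]
E
python3 - <<'E'
from h import *
print(env.get_state())
for n in ["scene","top"]:
    p=optics.read_camera(n); cv2.imwrite(f"pics/{n}0.png",p["pixels"]); print(n,{k:v for k,v in p.items() if k!="pixels"})
    for t in ["box_out_center","box_in_center","stapler_center","pad_green","pad_red","pad_blue","mat_cork","mug"]:
        z={"b":.027,"s":.028}.get(t[0],0)
        print(t,[(np.round(r["conf"],2),np.round(r["location"],1),np.round(back(p,r["location"],z)[0],4)) for r in models.pinpoint(t,p)])
E
```

```text
{'clock': 0.0, 'joint_pos': array([-1.33360086e+00,  3.13960469e-01,  4.49736877e-02,  1.30360236e+00,
        1.07033889e-05,  1.43118101e+00]), 'qvel': array([ 2.07830016e-03, -2.03659817e-04, -2.94768817e-04,  1.24811335e-03,
        5.91221129e-04, -6.76132204e-05]), 'tau': array([ 2.46293930e-04, -4.80621636e+01,  2.98536444e+01,  1.95150857e-02,
       -1.58455787e-04,  3.93500528e-06]), 'tcp_pos': array([ 0.21143909, -0.53416061,  0.23042943]), 'orientation': array([-0.13180263, -0.69456651, -0.1330692 ,  0.69462078]), 'wrist_force': array([ 0.47928028,  0.33181437, -0.36000623]), 'ft_torque': array([-0.01270181,  0.03494853, -0.02318714]), 'finger_gap': 0.08557237109905523}
scene {'vertical_fov': 49.213515527014465, 'cx': 254.89494913962176, 'cy': 185.55264314218036, 'extrinsics': array([[ 0.8759196 ,  0.4823763 ,  0.00882924, -0.51307946],
       [-0.26104905,  0.4584751 ,  0.8495022 ,  0.11894957],
       [ 0.40573174, -0.74640049,  0.5275112 , -1.32613532],
       [ 0.        ,  0.        ,  0.        ,  1.        ]]), 'shot': 1}
box_out_center [(np.float64(0.84), array([1
[... 1275 characters left out ...]
 ]))]
box_in_center [(np.float64(0.98), array([374.9, 266.9]), array([ 0.4453, -0.2927,  0.027 ]))]
stapler_center [(np.float64(0.96), array([105.8, 247.8]), array([0.4742, 0.3037, 0.028 ]))]
pad_green [(np.float64(0.6), array([110.8, 254.2]), array([0.4621, 0.2987, 0.    ]))]
pad_red [(np.float64(0.73), array([295.3, 244.8]), array([ 0.4927, -0.1177,  0.    ])), (np.float64(0.66), array([104.4, 246.7]), array([0.4786, 0.3143, 0.    ]))]
pad_blue [(np.float64(0.73), array([371.6, 263.2]), array([ 0.4547, -0.293 ,  0.    ]))]
mat_cork [(np.float64(0.92), array([204.2, 221.8]), array([0.5406, 0.0922, 0.    ]))]
mug [(np.float64(0.64), array([275. , 147.5]), array([ 0.7223, -0.0687,  0.    ]))]
```

View pics/top0.png

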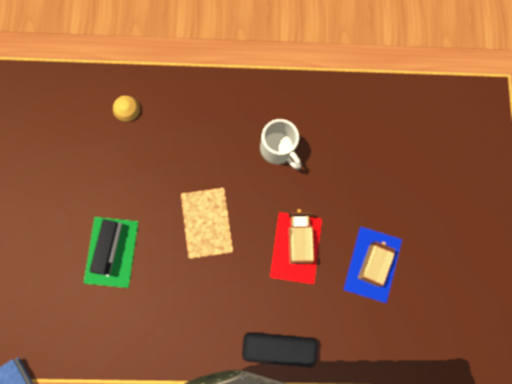

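View pics/scene0.png

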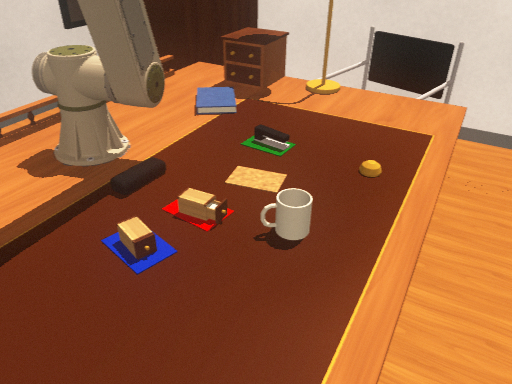

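The top view shows the stapler on green (106,248), cork empty (206,222), the open box on red (301,243) and the shut box on blue (377,265). The scene view agrees. Next I'll measure the pads and check for lens distortion.

```bash
cat >> h.py <<'E'
def padmask(img,c):
    hsv=cv2.cvtColor(img,cv2.COLOR_BGR2HSV); H,S,V=hsv[...,0].astype(int),hsv[...,1],hsv[...,2]
    if c=="green": m=(abs(H-65)<20)&(S>120)&(V>60)
    if c=="blue": m=(abs(H-118)<12)&(S>150)&(V>70)
    if c=="red": m=((H<4)|(H>176))&(S>200)&(V>120)
    return m
def biggest(m):
    n,l,s,_=cv2.connectedComponentsWithStats(m.astype(np.uint8)); 
    i=1+np.argmax(s[1:,4]); return l==i
def rect(p,m,z):
    ys,xs=np.nonzero(m); P=back(p,np.c_[xs,ys],z)[:,:2].astype(np.float32)
    (c,s,a)=cv2.minAreaRect((P*1000).astype(np.float32))
    if s[0]<s[1]: s=(s[1],s[0]); a+=90
    a=(a+90)%180-90
    return np.round(c,1),np.round(s,1),round(a,1)
E
python3 - <<'E'
from h import *
for n in ["scene","top"]:
    p=optics.read_camera(n)
    for c in ["green","red","blue"]:
        print(n,c,rect(p,biggest(padmask(p["pixels"],c)),.004))
    for t in ["pad_green","pad_red","pad_blue","mat_cork","box_out_center","box_in_center","stapler_center"]:
        for r in models.outline_of(t,p)[:1]:
            m=biggest(r["pixels"]); print(n,t,round(r["conf"],2),m.sum(),rect(p,m,.004 if t[0] in "pm" else .05))
E
```

```text
scene green (array([470.2, 295.1]), array([150.1,  99.9]), -4.0)
scene red (array([ 485.3, -142.9]), array([152.6,  52.5]), -7.6)
scene blue (array([ 455.7, -294. ]), array([150.8, 100.2]), -15.8)
scene pad_green 0.77 405 (array([470. , 291.9]), array([155.9, 105.9]), -1.9)
scene pad_red 0.75 501 (array([ 484.3, -148.8]), array([154.4,  48.1]), -10.1)
scene pad_blue 0.89 1169 (array([ 454.6, -294.6]), array([154.9, 100.6]), -15.9)
scene mat_cork 0.88 1013 (array([539.8,  84.9]), array([149.2, 104.4]), 10.0)
scene box_out_center 0.68 1195 (array([ 526.2, -148.6]), array([141.9,  96.6]), 4.1)
scene box_in_center 0.94 1173 (array([ 472.3, -310.2]), array([140.1,  65.7]), -22.4)
scene stapler_center 0.92 569 (array([495. , 261.5]), array([162.2, 103.2]), -11.7)
top green (array([468. , 297.9]), array([149.9, 100.6]), -4.8)
top red (array([ 487. , -118.5]), array([152.4, 102.3]), -7.3)
top blue (array([ 453.1, -294.4]), array([149.4, 100.3]), -15.8)
top pad_green 0.89 1986 (array([467.9, 298.3]), array([153.2, 102.8]), -4.7)
top pad_red 0.73 1824 (array([ 487.1, -117.5]), array([149.9, 100. ]), -7.5)
top pad_blue 0.88 1851 (array([ 453.5, -293.2]), array([151.1, 102.1]), -16.5)
top mat_cork 0.78 2873 (array([540.2,  87.5]), array([151.7, 101.9]), 9.6)
top box_out_center 0.98 1095 (array([ 506.1, -122.9]), array([114.6,  50.4]), 0.3)
top box_in_center 0.68 1059 (array([ 453.8, -289.3]), array([96. , 57.2]), -20.5)
top stapler_center 0.81 1123 (array([474.6, 300.4]), array([117.4,  45.1]), -9.9)
```

```bash
cat >> h.py <<'E'
from scipy.spatial.transform import Rotation as Ro
def cur():
    s=env.get_state(); q=s["orientation"]; R=Ro.from_quat([q[1],q[2],q[3],q[0]]).as_matrix(); return s,np.array(s["tcp_pos"]),R
def plan(pos,ax=None,p0=None,R0=None):
    """ax = desired object x-axis angle deg (jaws across it). Prints turn and shift cm before/after turn."""
    s,p,R=cur()
    if p0 is not None: p=np.array(p0)
    if R0 is not None: R=R0
    if ax is None: th=0
    else:
        w=np.radians(ax+90); d=R.T@np.array([np.cos(w),np.sin(w),0]); th=np.arctan2(d[2],d[1])
        th=(th+np.pi/2)%np.pi-np.pi/2
    R2=R@Ro.from_euler('x',th).as_matrix()
    d=(np.array(pos)-p)*100
    print("turn %.3f"%th,"j6 %.2f"%s["joint_pos"][5]," shift before turn:",np.round(R.T@d,2)," after turn:",np.round(R2.T@d,2)); return np.array(pos),R2
E
python3 - <<'E'
from h import *
s,p,R=cur(); print(np.round(R,3))
a,b=plan([.42,-.29,.22],-17)
a,b=plan([.46,-.12,.22],-7,a,b)
plan([.46,.29,.22],-8,a,b)
E
```

```text
[[ 0.     0.368 -0.93 ]
 [-0.    -0.93  -0.368]
 [-1.     0.     0.   ]]
turn 0.674 j6 1.43  shift before turn: [  1.13 -15.09 -28.39]  after turn: [  1.13 -29.5  -12.78]
turn -0.175 j6 1.43  shift before turn: [ -0.   -17.43   1.15]  after turn: [ -0.   -17.36  -1.9 ]
turn 0.017 j6 1.43  shift before turn: [ -0.   -40.69   5.  ]  after turn: [ -0.   -40.6    5.71]
```

servo_tool:
  moves:
    - [0.2, -2.5, -4.7, 0, -1]
    - [0.2, -2.5, -4.7, 0, -1]
    - [0.2, -2.5, -4.7, 0, -1]
    - [0.2, -2.5, -4.7, 0, -1]
    - [0.2, -2.5, -4.7, 0, -1]
    - [0.2, -2.5, -4.7, 0, -1]
    - [0, 0, 0, 0.168, -1]
    - [0, 0, 0, 0.168, -1]
    - [0, 0, 0, 0.168, -1]
    - [0, 0, 0, 0.168, -1]
  grip_force: 40

```text
clock: 2.95
tcp_pos: [0.4187, -0.2913, 0.2194]
orientation: [-0.106, 0.699, -0.106, -0.699]
wrist_force: [-0.2, 0.9, -0.3]
finger_gap: 0.0855
```

```bash
cat >> h.py <<'E'
def wrist(name):
    p=optics.read_camera("wrist"); cv2.imwrite(f"pics/{name}.png",p["pixels"]); return p
E
python3 - <<'E'
from h import *
p=wrist("w1"); print({k:v for k,v in p.items() if k!="pixels"})
s,q,R=cur(); print(q,np.round(R,3),s["joint_pos"])
for t in ["box_in_center"]:
    print([(r["conf"],back(p,r["location"],.027)) for r in models.pinpoint(t,p)])
print(rect(p,padmask(p["pixels"],"blue"),.004))
a,b=plan([.46,-.12,.22],-7)
E
```

```text
{'vertical_fov': 67.12749717557635, 'cx': 256.07785036864317, 'cy': 189.85192452234094, 'extrinsics': array([[-0.29593179, -0.95520818,  0.00130796, -0.15518219],
       [ 0.91304827, -0.28327208, -0.29342765, -0.43020528],
       [ 0.280655  , -0.08564034,  0.95598039, -0.51108753],
       [ 0.        ,  0.        ,  0.        ,  1.        ]]), 'shot': 5}
[ 0.41865366 -0.2913904   0.21936173] [[ 0.    -0.301 -0.954]
 [-0.    -0.954  0.301]
 [-1.     0.    -0.   ]] [-7.65487434e-01  1.91495218e-01 -1.43600403e-01  1.23552641e+00
 -8.38807156e-05  2.68150721e+00]
[(0.77, array([[ 0.45231036, -0.29305461,  0.027     ]]))]
(array([ 507.2, -308.2]), array([98.6, 37.6]), 74.3)
turn -0.173 j6 2.67  shift before turn: [ -0.07 -17.61   1.04]  after turn: [ -0.07 -17.52  -2.01]
```

View pics/w1.png

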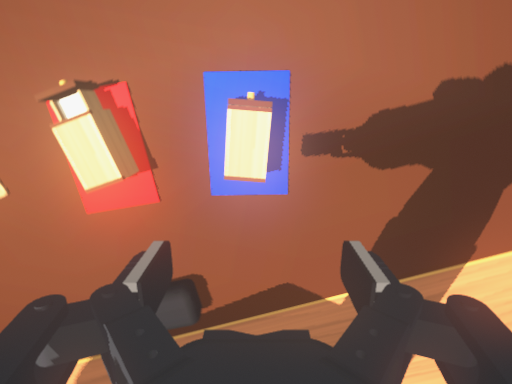

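```bash
cat >> h.py <<'E'
def boxtop(p,t,z=.05,dbg=None):
    r=models.outline_of(t,p)
    if not r: print(t,"none"); return
    m=cv2.dilate(r[0]["pixels"].astype(np.uint8),np.ones((5,5)))>0
    hsv=cv2.cvtColor(p["pixels"],cv2.COLOR_BGR2HSV)
    w=m&(hsv[...,0]>8)&(hsv[...,0]<35)&(hsv[...,1]>40)&(hsv[...,2]>205)
    w=biggest(cv2.morphologyEx(w.astype(np.uint8),cv2.MORPH_OPEN,np.ones((3,3)))>0)
    if dbg: 
        im=p["pixels"].copy(); im[w]=(255,0,255); cv2.imwrite(f"pics/{dbg}.png",im)
    print(t,round(r[0]["conf"],2),rect(p,w,z))
E
python3 - <<'E'
from h import *
p=optics.read_camera("wrist")
hsv=cv2.cvtColor(p["pixels"],cv2.COLOR_BGR2HSV)
for u,v in [(245,130),(230,185),(260,185),(215,180),(280,80),(80,150),(120,130),(68,105)]: print((u,v),hsv[v,u])
boxtop(p,"box_in_center",dbg="w1a"); boxtop(p,"box_out_center",dbg="w1b")
for c in ["blue","red"]: print(c,rect(p,biggest(padmask(p["pixels"],c)),.004))
E
```

```text
(245, 130) [ 29  44 247]
(230, 185) [117 132 245]
(260, 185) [119 125 245]
(215, 180) [116 138 245]
(280, 80) [113 163 246]
(80, 150) [ 29  57 247]
(120, 130) [  5 174 209]
(68, 105) [  0   0 247]
box_in_center 0.81 (array([ 451.9, -286.4]), array([73. , 27.7]), -21.1)
box_out_center 0.6 (array([ 502.6, -121.3]), array([100.7,  46.2]), 2.6)
blue (array([ 507.8, -307.8]), array([99. , 36.5]), 74.6)Traceback (most recent call last):
  File "<stdin>", line 6, in <module>
  File "h.py", line 20, in biggest
    i=1+np.argmax(s[1:,4]); return l==i
        ~~~~~~~~~^^^^^^^^^
    return _wrapfunc(a, 'argmax', axis=axis, out=out, **kwds)
    return bound(*args, **kwds)
ValueError: attempt to get argmax of an empty sequence
```

```bash
cat >> h.py <<'E'
def path(pos,turn,n,nt=None):
    s,p,R=cur(); nt=nt or n
    st=(np.array(pos)-p)/n*100; out=[]
    for i in range(n):
        t=turn/nt if i<nt else 0
        v=R.T@st; out.append([round(float(x),1) for x in v]+[round(t,3)])
        R=R@Ro.from_euler('x',t).as_matrix()
    print(out)
E
python3 - <<'E'
from h import *
p=optics.read_camera("wrist");E=np.array(p["extrinsics"]); s,q,R=cur(); print(R.T@(-E[:3,:3].T@E[:3,3]-q))
path([.53,.30,.22],-2.98,20,17)
E
```

```text
[-0.14318876  0.00030343 -0.07509343]
[[-0.0, -3.0, 0.3, -0.175], [-0.0, -3.0, -0.2, -0.175], [-0.0, -2.9, -0.7, -0.175], [-0.0, -2.7, -1.2, -0.175], [-0.0, -2.5, -1.7, -0.175], [-0.0, -2.2, -2.1, -0.175], [-0.0, -1.8, -2.4, -0.175], [-0.0, -1.3, -2.7, -0.175], [-0.0, -0.8, -2.9, -0.175], [-0.0, -0.3, -3.0, -0.175], [-0.0, 0.2, -3.0, -0.175], [-0.0, 0.7, -2.9, -0.175], [-0.0, 1.2, -2.7, -0.175], [-0.0, 1.7, -2.5, -0.175], [-0.0, 2.1, -2.1, -0.175], [-0.0, 2.5, -1.7, -0.175], [-0.0, 2.7, -1.3, -0.175], [-0.0, 2.9, -0.8, 0], [-0.0, 2.9, -0.8, 0], [-0.0, 2.9, -0.8, 0]]
```

servo_tool:
  moves:
    - [0, -3.0, 0.3, -0.175, -1]
    - [0, -3.0, -0.2, -0.175, -1]
    - [0, -2.9, -0.7, -0.175, -1]
    - [0, -2.7, -1.2, -0.175, -1]
    - [0, -2.5, -1.7, -0.175, -1]
    - [0, -2.2, -2.1, -0.175, -1]
    - [0, -1.8, -2.4, -0.175, -1]
    - [0, -1.3, -2.7, -0.175, -1]
    - [0, -0.8, -2.9, -0.175, -1]
    - [0, -0.3, -3.0, -0.175, -1]

```text
clock: 4.5
tcp_pos: [0.4749, 0.0046, 0.2194]
orientation: [0.472, 0.526, 0.472, -0.526]
wrist_force: [0.4, -0.6, 0.2]
finger_gap: 0.0856
```

servo_tool:
  moves:
    - [0, 0.2, -3.0, -0.175, -1]
    - [0, 0.7, -2.9, -0.175, -1]
    - [0, 1.2, -2.7, -0.175, -1]
    - [0, 1.7, -2.5, -0.175, -1]
    - [0, 2.1, -2.1, -0.175, -1]
    - [0, 2.5, -1.7, -0.175, -1]
    - [0, 2.7, -1.3, -0.175, -1]
    - [0, 2.9, -0.8, 0, -1]
    - [0, 2.9, -0.8, 0, -1]
    - [0, 2.9, -0.8, 0, -1]

```text
clock: 5.75
tcp_pos: [0.532, 0.299, 0.2192]
orientation: [0.688, 0.161, 0.688, -0.161]
wrist_force: [0.4, 0.1, -0.4]
finger_gap: 0.0852
```

Run:
```python
from h import *
p=wrist("w2")
s,q,R=cur(); print(q,np.round(R,3),s["joint_pos"])
print([(r["conf"],r["location"],back(p,r["location"],.028)) for r in models.pinpoint("stapler_center",p)])
try: print(rect(p,biggest(padmask(p["pixels"],"green")),.004))
except Exception as e: print(e)
for r in models.outline_of("stapler_center",p)[:1]: print(rect(p,biggest(r["pixels"]),.052))
```

```text
[0.5324997  0.30215721 0.21886124] [[ 0.001  0.442  0.897]
 [ 0.002  0.897 -0.442]
 [-1.     0.002 -0.   ]] [0.38417473 0.38862443 0.12390958 1.3045361  0.00184748 0.84205328]
[(0.77, [244.6, 117.6], array([[0.47509005, 0.31199509, 0.028     ]]))]
(array([468.8, 302.5]), array([149.7, 100. ]), -4.6)
(array([476. , 309.4]), array([114.9,  34.5]), -9.1)
```

View pics/w2.png

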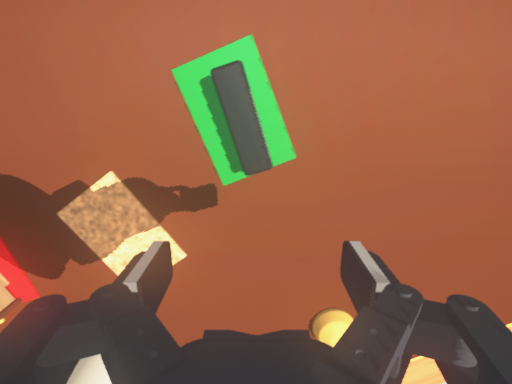

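```bash
cat >> h.py <<'E'
def stap():
    p=optics.read_camera("wrist")
    s,q,R=cur(); print(np.round(q,4),np.abs(s["qvel"]).max())
    print([(round(r["conf"],2),np.round(back(p,r["location"],.028)[0],4)) for r in models.pinpoint("stapler_center",p)])
    for c in ["green","red","blue"]:
        try: print(c,rect(p,biggest(padmask(p["pixels"],c)),.004))
        except Exception as e: pass
    for r in models.outline_of("stapler_center",p)[:1]: print("stapler",rect(p,biggest(r["pixels"]),.052))
E
python3 - <<'E'
from h import *
stap()
plan([.475,.305,.12],-9)
E
```

```text
[0.5316 0.2981 0.2188] 0.01943119441208769
[(0.93, array([0.4752, 0.3099, 0.028 ]))]
green (array([468.7, 301.3]), array([149.8, 100.4]), -4.6)
red (array([506.1, -70.6]), array([5.5, 2.2]), -7.3)
stapler (array([476. , 309.7]), array([115.2,  33.9]), -9.0)
turn -0.305 j6 0.84  shift before turn: [ 9.92 -1.83 -5.41]  after turn: [ 9.92 -0.12 -5.71]
```

servo_tool:
  moves:
    - [0, 0, -1.5, -0.153, -1]
    - [0, 0, -1.5, -0.152, -1]
    - [1.5, 0, -1, 0, -1]
    - [2, 0, -1, 0, -1]
    - [2, 0, -0.7, 0, -1]
    - [2, 0, 0, 0, -1]
    - [1.5, 0, 0, 0, -1]
    - [0.9, 0, 0, 0, -1]
    - [0, 0, 0, 0, -1]
    - [0, 0, 0, 0, -1]

```text
clock: 7.3
tcp_pos: [0.478, 0.3136, 0.1209]
orientation: [0.705, 0.056, 0.705, -0.055]
wrist_force: [0.0, -0.1, 0.7]
finger_gap: 0.0853
```

Run:
```python
from h import *
stap(); wrist("w3")
plan([.475,.308,.04],-9)
```

```text
[0.478  0.3137 0.121 ] 0.0025350950668764066
[(0.97, array([0.4725, 0.309 , 0.028 ]))]
green (array([468.5, 301.6]), array([149.6, 100.2]), -4.6)
stapler (array([472.4, 309.7]), array([117.8,  34.2]), -8.7)
turn 0.000 j6 0.60  shift before turn: [ 8.08 -0.6  -0.2 ]  after turn: [ 8.08 -0.6  -0.2 ]
```

View pics/w3.png

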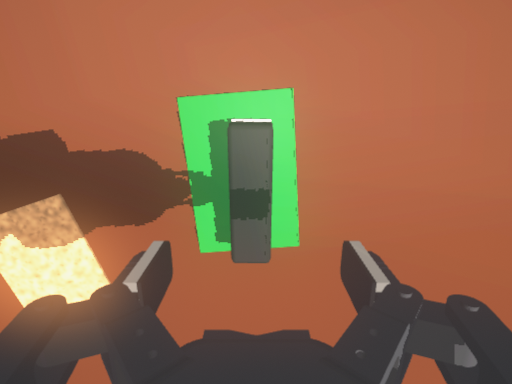

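Run:
```python
from h import *
plan([.4725,.3093,.020],-8.8)
```

```text
turn -0.003 j6 0.60  shift before turn: [10.08 -0.52 -0.46]  after turn: [10.08 -0.51 -0.47]
```

servo_tool:
  moves:
    - [1.5, -0.3, -0.3, 0, -1]
    - [2.5, -0.2, -0.2, 0, -1]
    - [2.5, 0, 0, 0, -1]
    - [2, 0, 0, 0, -1]
    - [1, 0, 0, 0, -1]
    - [0.6, 0, 0, 0, -1]
    - [0, 0, 0, 0, -1]
    - [0, 0, 0, 0, 1]
    - [0, 0, 0, 0, 1]
    - [0, 0, 0, 0, 1]

```text
clock: 8.75
tcp_pos: [0.472, 0.3095, 0.0198]
orientation: [0.705, 0.056, 0.705, -0.055]
wrist_force: [-2.6, -1.9, 4.1]
finger_gap: 0.0333
```

servo_tool:
  moves:
    - [0, 0, 0, 0, 1]
    - [0, 0, 0, 0, 1]
    - [0, 0, 0, 0, 1]
    - [-0.5, 0, 0, 0, 1]
    - [-1, 0, 0, 0, 1]
    - [-1.5, 0, 0, 0, 1]
    - [-2, 0, 0, 0, 1]
    - [-2, 0, 0, 0, 1]
    - [0, 0, 0, 0, 1]
    - [0, 0, 0, 0, 1]

```text
clock: 10.0
tcp_pos: [0.4715, 0.3092, 0.0891]
orientation: [0.705, 0.055, 0.705, -0.055]
wrist_force: [-0.6, -0.3, -3.2]
finger_gap: 0.0334
```

Run:
```python
from h import *
s,q,R=cur(); print(q,s["finger_gap"],s["wrist_force"]); wrist("w4")
plan([.540,.089,.1],9.8)
p=optics.read_camera("top"); cv2.imwrite("pics/top4.png",p["pixels"])
for t in ["box_out_center","box_in_center"]: boxtop(p,t)
```

```text
[0.47148683 0.30917693 0.08907013] 0.03336896323675648 [-0.57004589 -0.30597476 -3.1556335 ]
turn -0.328 j6 0.59  shift before turn: [ -1.13 -20.66  10.23]  after turn: [ -1.13 -22.85   3.04]
box_out_center 0.78 (array([ 501.4, -125.2]), array([92.2, 50.6]), 0.3)
box_in_center 0.68 (array([ 450.4, -293.1]), array([74.4, 49.6]), -21.7)
```

View pics/w4.png

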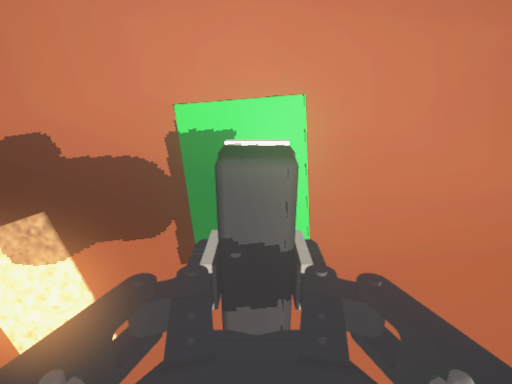

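servo_tool:
  moves:
    - [0, -1.5, 0.7, 0, 1]
    - [0, -3.0, 1.5, 0, 1]
    - [0, -3.2, 1.6, 0, 1]
    - [0, -3.2, 1.6, 0, 1]
    - [0, -3.2, 1.6, 0, 1]
    - [0, -3.2, 1.6, 0, 1]
    - [0, -2.3, 1.2, 0, 1]
    - [0, -1.1, 0.4, 0, 1]
    - [0, 0, 0, -0.164, 1]
    - [0, 0, 0, -0.164, 1]

```text
clock: 11.45
tcp_pos: [0.5396, 0.0886, 0.089]
orientation: [0.704, -0.062, 0.705, 0.062]
wrist_force: [0.4, 0.2, -2.6]
finger_gap: 0.0332
```

servo_tool:
  moves:
    - [1, 0, 0, 0, 1]
    - [2, 0, 0, 0, 1]
    - [2, 0, 0, 0, 1]
    - [1, 0, 0, 0, 1]
    - [0.5, 0, 0, 0, 1]
    - [0.3, 0, 0, 0, 1]
    - [0, 0, 0, 0, 1]
    - [0, 0, 0, 0, 1]
    - [0, 0, 0, 0, 1]
    - [0, 0, 0, 0, 1]

```text
clock: 12.7
tcp_pos: [0.5403, 0.0889, 0.0215]
orientation: [0.705, -0.06, 0.704, 0.06]
wrist_force: [0.4, 0.0, -3.6]
finger_gap: 0.0336
```

servo_tool:
  moves:
    - [0.15, 0, 0, 0, 1]
    - [0, 0, 0, 0, 1]
    - [0, 0, 0, 0, -1]
    - [0, 0, 0, 0, -1]
    - [0, 0, 0, 0, -1]
    - [-2, 0, 0, 0, -1]
    - [-3, 0, 0, 0, -1]
    - [-4, 0, 0, 0, -1]
    - [-4, 0, 0, 0, -1]
    - [0, 0, 0, 0, -1]

```text
clock: 13.95
tcp_pos: [0.5427, 0.089, 0.1535]
orientation: [0.707, -0.061, 0.702, 0.06]
wrist_force: [-0.2, -0.0, -0.4]
finger_gap: 0.0856
```

Run:
```python
from h import *
s,q,R=cur(); print(q,s["finger_gap"],s["wrist_force"]); stap()
plan([.50,-.12,.15],0)
```

```text
[0.54273099 0.08895872 0.15354177] 0.08560762905260447 [-0.16583419 -0.02879355 -0.42414237]
[0.5414 0.0889 0.1515] 0.05114089103115597
[(0.81, array([0.5403, 0.0885, 0.028 ]))]
green (array([468.4, 300.9]), array([149.5, 100.4]), -4.5)
red (array([ 434.9, -148.3]), array([24.4, 24.4]), -87.7)
stapler (array([540.3,  89.1]), array([117.2,  33.9]), 9.9)
turn 0.171 j6 -0.15  shift before turn: [ -0.08 -19.91  -7.46]  after turn: [ -0.08 -20.89  -3.96]
```

servo_tool:
  moves:
    - [-0.3, -1.5, -0.5, 0, -1]
    - [-0.5, -2.8, -1.0, 0, -1]
    - [-0.5, -3.5, -1.3, 0, -1]
    - [-0.5, -3.5, -1.3, 0, -1]
    - [-0.5, -3.5, -1.3, 0, -1]
    - [-0.5, -2.8, -1.1, 0, -1]
    - [0, -1.6, -0.7, 0, -1]
    - [0, -0.7, -0.3, 0.085, -1]
    - [0, 0, 0, 0.086, -1]
    - [0, 0, 0, 0, -1]

```text
clock: 15.35
tcp_pos: [0.4995, -0.12, 0.1771]
orientation: [0.707, -0.0, 0.708, 0.001]
wrist_force: [-0.3, -0.2, -0.2]
finger_gap: 0.0854
```

Run:
```python
from h import *
s,q,R=cur(); print(q,s["finger_gap"]); p=wrist("w5")
boxtop(p,"box_out_center",dbg="w5b")
print([(round(r["conf"],2),np.round(back(p,r["location"],.027)[0],4)) for r in models.pinpoint("box_out_center",p)])
print([(round(r["conf"],2),np.round(back(p,r["location"],.027)[0],4)) for r in models.pinpoint("box_in_center",p)])
for c in ["red","blue"]:print(c, rect(p,biggest(padmask(p["pixels"],c)),.004))
```

```text
[ 0.49953941 -0.12000831  0.17705749] 0.08537156961388434
box_out_center 0.88 (array([ 501.3, -121.8]), array([97.1, 46.4]), 2.3)
[(0.93, array([ 0.4916, -0.1222,  0.027 ]))]
[(0.73, array([ 0.4517, -0.2915,  0.027 ]))]Traceback (most recent call last):
  File "<stdin>", line 6, in <module>
  File "h.py", line 20, in biggest
    i=1+np.argmax(s[1:,4]); return l==i
        ~~~~~~~~~^^^^^^^^^
    return _wrapfunc(a, 'argmax', axis=axis, out=out, **kwds)
    return bound(*args, **kwds)
ValueError: attempt to get argmax of an empty sequence
```

View pics/w5.png

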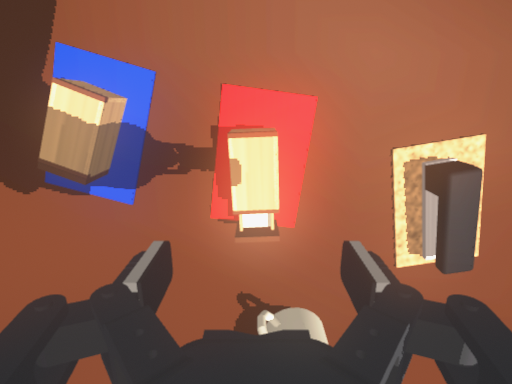

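View pics/w5b.png

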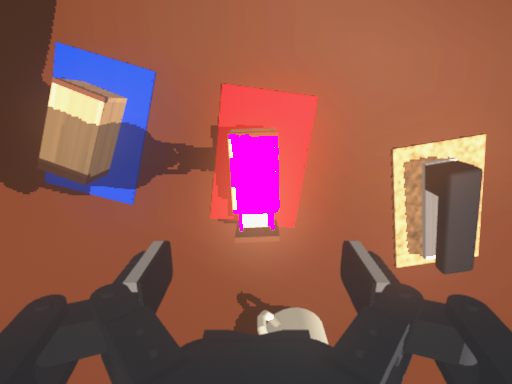

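Run:
```python
from h import *
p=optics.read_camera("wrist"); im=p["pixels"]; hsv=cv2.cvtColor(im,cv2.COLOR_BGR2HSV)
for u,v in [(270,100),(300,110),(220,205),(300,180),(330,150),(350,100),(200,120),(100,80)]: print((u,v),hsv[v,u])
c=cv2.resize(im[75:245,200:325],None,fx=4.6,fy=3.5*1,interpolation=cv2.INTER_CUBIC); c=cv2.resize(im[75:245,200:325],None,fx=3.5,fy=3.5,interpolation=cv2.INTER_CUBIC)
cv2.imwrite("pics/w5c.png",c)
```

```text
(270, 100) [  0 172 247]
(300, 110) [  0 168 247]
(220, 205) [  2 173 247]
(300, 180) [  2 172 247]
(330, 150) [  7 160 191]
(350, 100) [  8 150 180]
(200, 120) [  8 156 168]
(100, 80) [114 180 242]
```

View pics/w5c.png

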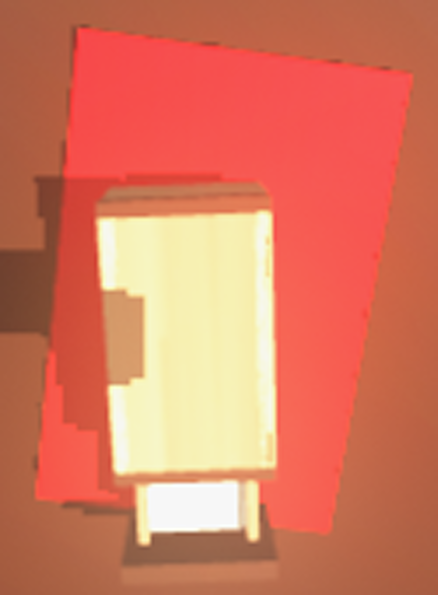

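```bash
sed -i 's/if c=="red".*/if c=="red": m=((H<5)|(H>176))\&(S>150)\&(V>215)/' h.py
cat >> h.py <<'E'
def quad(p,uv,z):
    P=back(p,uv,z)[:,:2]*1000; c=P.mean(0); 
    l=[np.linalg.norm(P[i]-P[(i+1)%4]) for i in range(4)]
    d=(P[2]+P[3]-P[0]-P[1])/2; d2=(P[1]+P[2]-P[0]-P[3])/2; print("c",np.round(c,1),"sides",np.round(l,1),"ax long %.1f lat %.1f"%(np.degrees(np.arctan2(d[1],d[0])),np.degrees(np.arctan2(d2[1],d2[0]))))
E
python3 - <<'E'
from h import *
p=optics.read_camera("wrist")
quad(p,np.array([(97,214),(271,211),(275,470),(115,475)])/3.5+[200,75]-.36,.05)
quad(p,np.array([(78,27),(411,73),(330,534),(38,499)])/3.5+[200,75]-.36,.004)
print(rect(p,biggest(padmask(p["pixels"],"red")),.004))
print(rect(p,biggest(padmask(p["pixels"],"blue")),.004))
E
```

```text
c [ 492.2 -122.6] sides [46.  73.1 45.7 73.9] ax long 2.3 lat 91.5
c [ 487.8 -115.5] sides [ 99.4 150.4  99.7 150.5] ax long -7.0 lat 82.7
(array([ 487.3, -115.7]), array([150.1, 100.6]), -7.3)
(array([ 411.6, -279.6]), array([99.8, 61.6]), 74.0)
```

Run:
```python
from h import *
plan([.4922,-.1225,.012],2)
```

```text
turn -0.034 j6 -0.39  shift before turn: [16.57 -0.27 -0.79]  after turn: [16.57 -0.25 -0.8 ]
```

servo_tool:
  moves:
    - [1.5, -0.1, -0.4, -0.034, -1]
    - [3, -0.1, -0.4, 0, -1]
    - [3.5, 0, 0, 0, -1]
    - [3.5, 0, 0, 0, -1]
    - [2.5, 0, 0, 0, -1]
    - [1.5, 0, 0, 0, -1]
    - [0.8, 0, 0, 0, -1]
    - [0.3, 0, 0, 0, -1]
    - [0, 0, 0, 0, -1]
    - [0, 0, 0, 0, -1]
  grip_force: 40

```text
clock: 16.9
tcp_pos: [0.4928, -0.1224, 0.0125]
orientation: [0.707, -0.012, 0.707, 0.012]
wrist_force: [-0.2, -0.0, -0.7]
finger_gap: 0.0855
```

servo_tool:
  moves:
    - [0, 0, 0, 0, 1]
    - [0, 0, 0, 0, 1]
    - [0, 0, 0, 0, 1]
    - [0, 0, 0, 0, 1]
    - [0, 0, 0, 0, 1]
    - [-0.5, 0, 0, 0, 1]
    - [-1.5, 0, 0, 0, 1]
    - [-2.5, 0, 0, 0, 1]
    - [-3, 0, 0, 0, 1]
    - [-2.5, 0, 0, 0, 1]

```text
clock: 18.15
tcp_pos: [0.4923, -0.1222, 0.1136]
orientation: [0.707, -0.012, 0.707, 0.012]
wrist_force: [-0.2, -0.4, -1.7]
finger_gap: 0.0453
```

Run:
```python
from h import *
s,q,R=cur(); print(q,s["finger_gap"],s["wrist_force"]); wrist("w6")
plan([.4685,.301,.12],-4.6)
```

```text
[ 0.49225117 -0.12218421  0.11362859] 0.045327075491976086 [-0.23122553 -0.40935409 -1.66558934]
turn 0.115 j6 -0.44  shift before turn: [-0.43 42.45 -1.1 ]  after turn: [-0.43 42.04 -5.94]
```

View pics/w6.png

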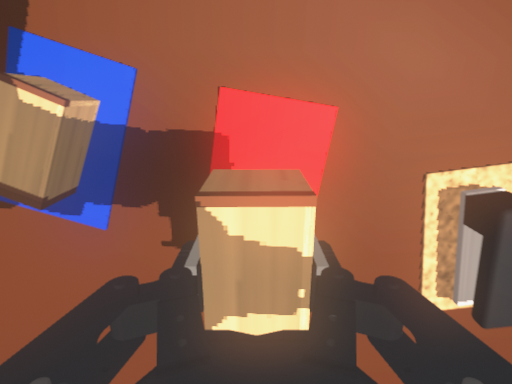

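servo_tool:
  moves:
    - [-0.4, 2, 0, 0, 1]
    - [0, 4, -0.1, 0, 1]
    - [0, 5.5, -0.2, 0, 1]
    - [0, 6, -0.2, 0, 1]
    - [0, 6, -0.2, 0, 1]
    - [0, 6, -0.2, 0, 1]
    - [0, 5.5, -0.2, 0, 1]
    - [0, 4, 0, 0, 1]
    - [0, 2.4, 0, 0.057, 1]
    - [0, 1, 0, 0.058, 1]

```text
clock: 19.45
tcp_pos: [0.465, 0.3033, 0.1144]
orientation: [0.706, 0.028, 0.707, -0.028]
wrist_force: [-0.1, -1.0, -2.1]
finger_gap: 0.0457
```

servo_tool:
  moves:
    - [1, 0, 0, 0, 1]
    - [2.5, 0, 0, 0, 1]
    - [2.5, 0, 0, 0, 1]
    - [1, 0, 0, 0, 1]
    - [0, 0, 0, 0, 1]
    - [0, 0, 0, 0, 1]
    - [0, 0, 0, 0, 1]
    - [0, 0, 0, 0, 1]
    - [0, 0, 0, 0, 1]
    - [0, 0, 0, 0, 1]

```text
clock: 20.7
tcp_pos: [0.4673, 0.3013, 0.0459]
orientation: [0.707, 0.029, 0.706, -0.029]
wrist_force: [1.2, 0.3, -1.4]
finger_gap: 0.0456
```

Run:
```python
from h import *
s,q,R=cur(); print(q,s["finger_gap"],s["wrist_force"]); p=wrist("w7")
print("green",rect(p,biggest(padmask(p["pixels"],"green")),.004))
plan([.4685,.301,.0125],-4.6)
```

```text
[0.46729664 0.30131848 0.04587433] 0.04560805280072869 [ 1.23692038  0.26571615 -1.35316396]
green (array([440.9, 303.8]), array([99.9, 94.2]), 85.4)
turn -0.000 j6 0.51  shift before turn: [ 3.33 -0.02  0.12]  after turn: [ 3.33 -0.02  0.12]
```

View pics/w7.png

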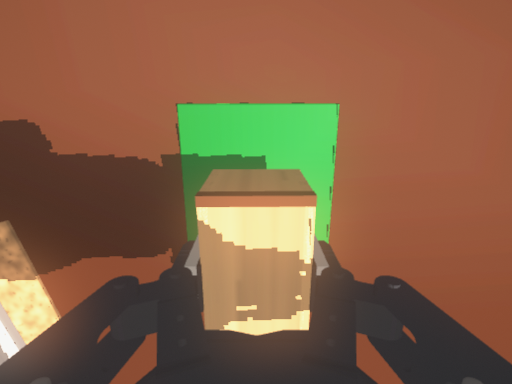

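Run:
```python
from h import *
p=optics.read_camera("wrist"); s,q,R=cur()
for v in (192,205): print(v,back(p,[(197,v),(315,v)],.05+.0334)-q)
print(back(p,[(209,170),(302,170)],.004+.0334)-q)
```

```text
192 [[-0.0431567  -0.01964934  0.03764263]
 [-0.03953211  0.02533551  0.03764263]]
205 [[-0.03791296 -0.02039107  0.03764263]
 [-0.03424023  0.02522344  0.03764263]]
[[-0.04128614 -0.02252625 -0.00835737]
 [-0.03727383  0.02721342 -0.00835737]]
```

servo_tool:
  moves:
    - [1, 0, 0.1, 0, 1]
    - [1.2, 0, 0, 0, 1]
    - [0.7, 0, 0, 0, 1]
    - [0.3, 0, 0, 0, 1]
    - [0.2, 0, 0, 0, 1]
    - [0, 0, 0, 0, 1]
    - [0, 0, 0, 0, 1]
    - [0, 0, 0, 0, -1]
    - [0, 0, 0, 0, -1]
    - [0, 0, 0, 0, -1]

```text
clock: 22.05
tcp_pos: [0.4685, 0.3013, 0.0118]
orientation: [0.707, 0.029, 0.706, -0.029]
wrist_force: [-1.2, -1.4, -0.4]
finger_gap: 0.0856
```

servo_tool:
  moves:
    - [0, 0, 0, 0, -1]
    - [-2, 0, 0, 0, -1]
    - [-3, 0, 0, 0, -1]
    - [-4, 0, 0, 0, -1]
    - [-4, 0, 0, 0, -1]
    - [-2, 0, 0, 0, -1]
    - [0, 0, 0, 0, -1]
    - [0, 0, 0, 0, -1]
    - [0, 0, 0, 0, -1]
    - [0, 0, 0, 0, -1]

```text
clock: 23.3
tcp_pos: [0.4677, 0.3009, 0.1607]
orientation: [0.706, 0.028, 0.707, -0.029]
wrist_force: [-0.1, -0.3, 0.1]
finger_gap: 0.0855
```

Run:
```python
from h import *
p=wrist("w8"); s,q,R=cur(); print(q,s["joint_pos"])
print("green",rect(p,biggest(padmask(p["pixels"],"green")),.004))
print([(round(r["conf"],2),np.round(back(p,r["location"],.027)[0],4)) for r in models.pinpoint("box_out_center",p)])
c=cv2.resize(p["pixels"][75:275,160:340],None,fx=3,fy=3,interpolation=cv2.INTER_CUBIC)
cv2.imwrite("pics/w8c.png",c)
plan([.455,-.29,.17],-19)
```

```text
[0.46782296 0.30100799 0.1608707 ] [ 4.27476401e-01  3.08680101e-01 -1.35140642e-01  1.12857690e+00
 -8.74392523e-05  5.08251326e-01]
green (array([467.9, 301.5]), array([148.5, 100. ]), -4.6)
[(0.87, array([0.4691, 0.3014, 0.027 ]))]
turn 0.251 j6 0.51  shift before turn: [ -0.86 -59.02   3.48]  after turn: [ -0.86 -56.31  18.02]
```

View pics/w8c.png

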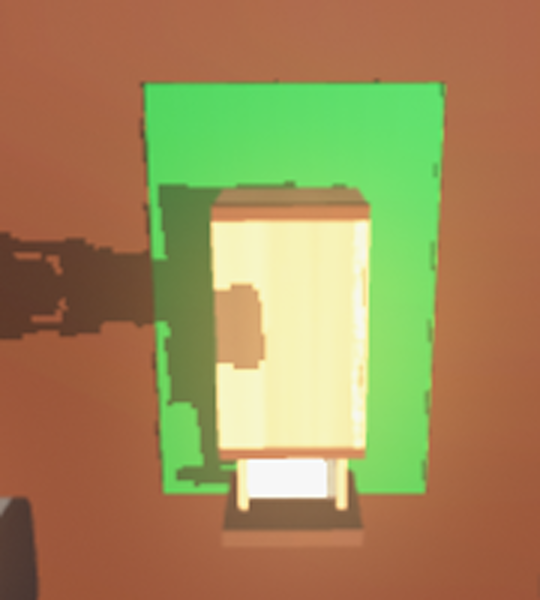

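servo_tool:
  moves:
    - [-0.2, -2, 0.1, 0, -1]
    - [-0.2, -4, 0.2, 0, -1]
    - [-0.2, -5.5, 0.3, 0, -1]
    - [-0.2, -6, 0.4, 0, -1]
    - [-0.1, -6, 0.4, 0, -1]
    - [0, -6, 0.4, 0, -1]
    - [0, -6, 0.4, 0, -1]
    - [0, -6, 0.4, 0, -1]
    - [0, -6, 0.4, 0, -1]
    - [0, -5, 0.3, 0, -1]

```text
clock: 24.65
tcp_pos: [0.4577, -0.2277, 0.1711]
orientation: [0.707, 0.029, 0.706, -0.029]
wrist_force: [0.0, -0.0, -0.1]
finger_gap: 0.0859
```

servo_tool:
  moves:
    - [0, -3.5, 0.2, 0, -1]
    - [0, -2, 0, 0, -1]
    - [0, -1, 0, 0, -1]
    - [0, 0, 0, 0.125, -1]
    - [0, 0, 0, 0.126, -1]
    - [0, 0, 0, 0, -1]
    - [0, 0, 0, 0, -1]
    - [0, 0, 0, 0, -1]
    - [0, 0, 0, 0, -1]
    - [0, 0, 0, 0, -1]

```text
clock: 25.9
tcp_pos: [0.4555, -0.2897, 0.1708]
orientation: [0.697, 0.117, 0.697, -0.117]
wrist_force: [0.3, 0.1, 1.3]
finger_gap: 0.0853
```

Run:
```python
from h import *
p=wrist("w9"); s,q,R=cur(); print(q,s["joint_pos"])
m=padmask(p["pixels"],"blue"); print("blue",rect(p,biggest(m),.004))
try: print("red",rect(p,biggest(padmask(p["pixels"],"red")),.004))
except Exception as e: print(e)
print([(round(r["conf"],2),np.round(back(p,r["location"],.027)[0],4)) for r in models.pinpoint("box_in_center",p)])
c=cv2.resize(p["pixels"][75:275,160:340],None,fx=3,fy=3,interpolation=cv2.INTER_CUBIC)
cv2.imwrite("pics/w9c.png",c)
```

```text
[ 0.45552749 -0.2897213   0.17080177] [-7.15179520e-01  2.70991310e-01 -1.61807062e-01  1.13790605e+00
 -6.32453061e-05 -3.83591069e-01]
blue (array([ 403. , -277.8]), array([98.6, 44.1]), 74.4)
red (array([ 487.7, -115.8]), array([150.9, 100.9]), -7.3)
[(0.6, array([ 0.4507, -0.292 ,  0.027 ]))]
```

View pics/w9c.png

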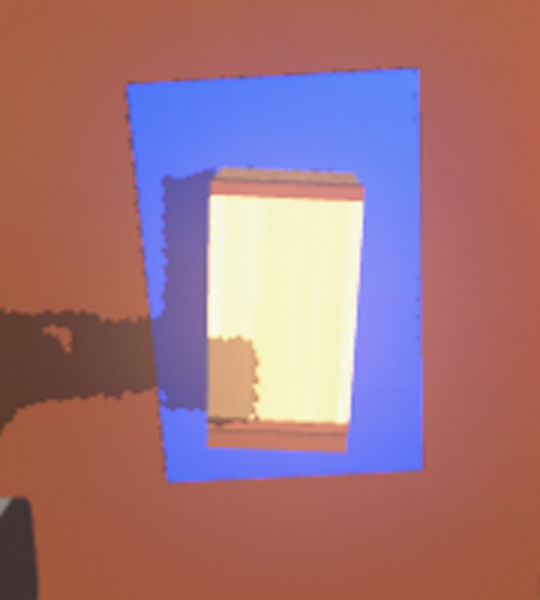

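View pics/w9.png

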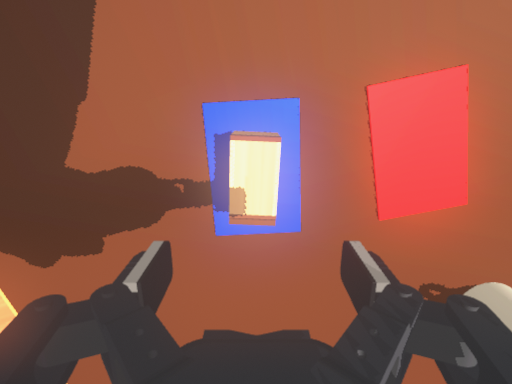

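Run:
```python
from h import *
p=optics.read_camera("wrist")
f=lambda a:np.array(a)/3+[160,75]-.33
print("incl trim rear..front"); quad(p,f([(209,182),(364,187),(350,433),(207,428)]),.05)
print("wood"); quad(p,f([(209,195),(362,200),(350,424),(207,421)]),.05)
print("blue"); quad(p,f([(127,85),(419,69),(423,470),(168,483)]),.004)
plan([.4515,-.2920,.012],-21)
```

```text
incl trim rear..front
c [ 450.4 -290.9] sides [46.7 80.  46.9 79.7] ax long -20.9 lat 69.0
wood
c [ 450.9 -291.2] sides [46.3 72.9 46.8 73.4] ax long -20.9 lat 69.4
blue
c [ 454.2 -291.8] sides [ 99.8 149.4 100.  149.9] ax long -15.9 lat 74.1
turn 0.035 j6 -0.38  shift before turn: [15.88 -0.35 -0.3 ]  after turn: [15.88 -0.36 -0.29]
```

servo_tool:
  moves:
    - [1.5, -0.2, -0.2, 0.033, -1]
    - [3, -0.1, -0.2, 0, -1]
    - [3.5, 0, 0, 0, -1]
    - [3.5, 0, 0, 0, -1]
    - [2.5, 0, 0, 0, -1]
    - [1.3, 0, 0, 0, -1]
    - [0.5, 0, 0, 0, -1]
    - [0, 0, 0, 0, -1]
    - [0, 0, 0, 0, -1]
    - [0, 0, 0, 0, -1]

```text
clock: 27.3
tcp_pos: [0.4513, -0.2916, 0.0136]
orientation: [0.696, 0.128, 0.695, -0.129]
wrist_force: [-0.4, -0.1, 0.0]
finger_gap: 0.0854
```

servo_tool:
  moves:
    - [0, 0, 0, 0, 1]
    - [0, 0, 0, 0, 1]
    - [0, 0, 0, 0, 1]
    - [0, 0, 0, 0, 1]
    - [0, 0, 0, 0, 1]
    - [-0.5, 0, 0, 0, 1]
    - [-1.5, 0, 0, 0, 1]
    - [-2.5, 0, 0, 0, 1]
    - [-2, 0, 0, 0, 1]
    - [-1, 0, 0, 0, 1]

```text
clock: 28.55
tcp_pos: [0.4514, -0.2917, 0.0896]
orientation: [0.696, 0.128, 0.695, -0.129]
wrist_force: [0.4, 0.5, -1.8]
finger_gap: 0.0458
```

Run:
```python
from h import *
s,q,R=cur(); print(q,s["finger_gap"],s["wrist_force"]); 
plan([.4876,-.1156,.087],-7.3)
```

```text
[ 0.45135099 -0.29169054  0.08964271] 0.045823163097450624 [ 0.36084323  0.4695744  -1.78298023]
turn -0.237 j6 -0.36  shift before turn: [ 0.24 17.74 -2.9 ]  after turn: [ 0.24 17.93  1.36]
```

servo_tool:
  moves:
    - [0, 1.5, -0.2, 0, 1]
    - [0, 3, -0.5, 0, 1]
    - [0, 3.7, -0.6, 0, 1]
    - [0, 3.7, -0.6, 0, 1]
    - [0, 3, -0.5, 0, 1]
    - [0, 1.9, -0.3, -0.118, 1]
    - [0, 1, -0.1, -0.119, 1]
    - [0, 0, 0, 0, 1]
    - [1, 0, 0, 0, 1]
    - [2, 0, 0, 0, 1]

```text
clock: 29.8
tcp_pos: [0.4874, -0.1152, 0.0574]
orientation: [0.706, 0.046, 0.705, -0.046]
wrist_force: [0.2, 0.0, -1.5]
finger_gap: 0.0455
```

servo_tool:
  moves:
    - [1.5, 0, 0, 0, 1]
    - [0.5, 0, 0, 0, 1]
    - [0, 0, 0, 0, 1]
    - [0, 0, 0, 0, 1]
    - [0, 0, 0, 0, 1]
    - [0, 0, 0, 0, 1]
    - [0, 0, 0, 0, 1]
    - [0, 0, 0, 0, 1]
    - [0, 0, 0, 0, 1]
    - [0, 0, 0, 0, 1]

```text
clock: 31.05
tcp_pos: [0.4869, -0.1146, 0.0378]
orientation: [0.706, 0.045, 0.706, -0.045]
wrist_force: [0.2, -0.5, -1.2]
finger_gap: 0.0458
```

Run:
```python
from h import *
s,q,R=cur(); print(q,s["finger_gap"],s["wrist_force"]); p=wrist("w10")
plan([.4883,-.1157,.0132],-7.3)
```

```text
[ 0.48692089 -0.1146233   0.03776306] 0.04580401279443185 [ 0.20339099 -0.50066304 -1.21222998]
turn -0.000 j6 -0.26  shift before turn: [ 2.46 -0.09  0.15]  after turn: [ 2.46 -0.09  0.15]
```

View pics/w10.png

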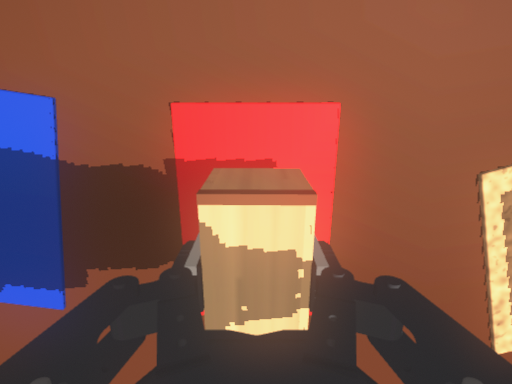

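Aligned with the red pad (edges 173 to 338, box 201 to 313), so I'll lower and release.

servo_tool:
  moves:
    - [0.8, -0.1, 0.1, 0, 1]
    - [0.9, 0, 0, 0, 1]
    - [0.5, 0, 0, 0, 1]
    - [0.2, 0, 0, 0, 1]
    - [0.1, 0, 0, 0, 1]
    - [0, 0, 0, 0, 1]
    - [0, 0, 0, 0, 1]
    - [0, 0, 0, 0, -1]
    - [0, 0, 0, 0, -1]
    - [0, 0, 0, 0, -1]

```text
clock: 32.35
tcp_pos: [0.488, -0.1159, 0.0128]
orientation: [0.706, 0.045, 0.706, -0.045]
wrist_force: [0.0, 1.0, -0.2]
finger_gap: 0.0858
```

servo_tool:
  moves:
    - [0, 0, 0, 0, -1]
    - [-2, 0, 0, 0, -1]
    - [-3, 0, 0, 0, -1]
    - [-4, 0, 0, 0, -1]
    - [-4, 0, 0, 0, -1]
    - [-2, 0, 0, 0, -1]
    - [0, 0, 0, 0, -1]
    - [0, 0, 0, 0, -1]
    - [0, 0, 0, 0, -1]
    - [0, 0, 0, 0, -1]

```text
clock: 33.6
tcp_pos: [0.4872, -0.1155, 0.1618]
orientation: [0.705, 0.045, 0.706, -0.045]
wrist_force: [-0.2, -0.3, 0.4]
finger_gap: 0.0851
```

Run:
```python
from h import *
p=wrist("w11"); s,q,R=cur(); print(q,s["joint_pos"])
print("red",rect(p,biggest(padmask(p["pixels"],"red")),.004))
print([(round(r["conf"],2),np.round(back(p,r["location"],.027)[0],4)) for r in models.pinpoint("box_in_center",p)])
c=cv2.resize(p["pixels"][75:275,160:340],None,fx=3,fy=3,interpolation=cv2.INTER_CUBIC)
cv2.imwrite("pics/w11c.png",c)
plan([.5403,.089,.15],9.9)
```

```text
[ 0.48739358 -0.1156005   0.16199483] [-3.93234964e-01  2.05153056e-01 -2.70609792e-01  1.09645618e+00
 -6.15824259e-05 -2.65400281e-01]
red (array([ 487.6, -115.8]), array([149.1, 100.6]), -7.3)
[(0.75, array([0.5395, 0.0902, 0.027 ])), (0.67, array([ 0.4868, -0.1165,  0.027 ]))]
turn -0.301 j6 -0.27  shift before turn: [ 1.22 20.97  2.63]  after turn: [ 1.22 19.25  8.72]
```

View pics/w11c.png

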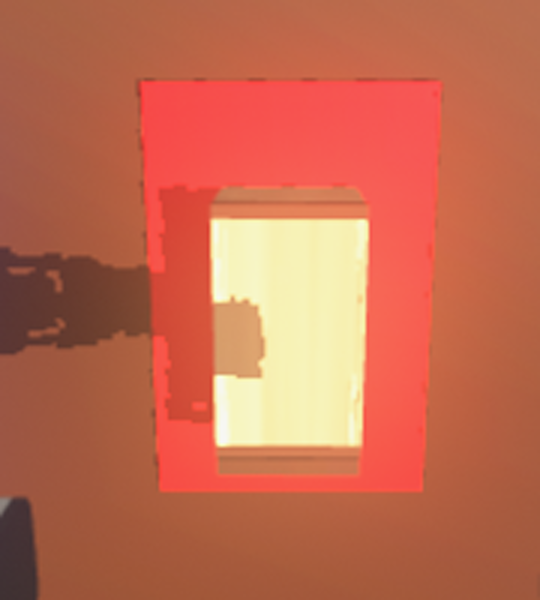

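servo_tool:
  moves:
    - [0, 1.8, 0.2, 0, -1]
    - [0, 3.5, 0.4, 0, -1]
    - [0, 4.2, 0.5, 0, -1]
    - [0, 4.2, 0.5, 0, -1]
    - [0, 3.7, 0.5, 0, -1]
    - [0, 2.4, 0.3, 0, -1]
    - [0, 1.2, 0.2, 0, -1]
    - [0, 0, 0, -0.15, -1]
    - [0, 0, 0, -0.151, -1]
    - [0, 0, 0, 0, -1]

```text
clock: 34.95
tcp_pos: [0.5402, 0.0893, 0.1627]
orientation: [0.704, -0.061, 0.705, 0.06]
wrist_force: [0.4, 0.6, -0.3]
finger_gap: 0.0854
```

servo_tool:
  moves:
    - [2, 0, 0, 0, -1]
    - [2, 0, 0, 0, -1]
    - [0, 0, 0, 0, -1]
    - [0, 0, 0, 0, -1]
    - [0, 0, 0, 0, -1]
    - [0, 0, 0, 0, -1]
    - [0, 0, 0, 0, -1]
    - [0, 0, 0, 0, -1]
    - [0, 0, 0, 0, -1]
    - [0, 0, 0, 0, -1]

```text
clock: 36.2
tcp_pos: [0.5403, 0.0892, 0.1227]
orientation: [0.704, -0.061, 0.704, 0.061]
wrist_force: [-0.5, -1.0, 0.6]
finger_gap: 0.0854
```

Run:
```python
from h import *
stap()
plan([.5403,.089,.0200],9.9)
```

```text
[0.5403 0.0892 0.1227] 0.0015898447950271329
[(0.62, array([0.5419, 0.0863, 0.028 ]))]
green (array([466.2, 269. ]), array([150. ,  36.6]), -4.4)
red (array([442.9, -98.5]), array([78. , 56.8]), 82.9)
stapler (array([539.4,  88.5]), array([117.5,  33.1]), 9.6)
turn 0.000 j6 -0.16  shift before turn: [10.27 -0.02 -0.  ]  after turn: [10.27 -0.02 -0.  ]
```

servo_tool:
  moves:
    - [1.5, 0, 0, 0, -1]
    - [2.5, 0, 0, 0, -1]
    - [2.7, 0, 0, 0, -1]
    - [2, 0, 0, 0, -1]
    - [1.1, 0, 0, 0, -1]
    - [0.5, 0, 0, 0, -1]
    - [0, 0, 0, 0, -1]
    - [0, 0, 0, 0, 1]
    - [0, 0, 0, 0, 1]
    - [0, 0, 0, 0, 1]

```text
clock: 37.6
tcp_pos: [0.5408, 0.0891, 0.0204]
orientation: [0.705, -0.061, 0.704, 0.061]
wrist_force: [-4.1, -0.5, 5.9]
finger_gap: 0.0336
```

servo_tool:
  moves:
    - [0, 0, 0, 0, 1]
    - [0, 0, 0, 0, 1]
    - [0, 0, 0, 0, 1]
    - [-0.5, 0, 0, 0, 1]
    - [-1.5, 0, 0, 0, 1]
    - [-2.5, 0, 0, 0, 1]
    - [-3, 0, 0, 0, 1]
    - [-2, 0, 0, 0, 1]
    - [-1, 0, 0, 0, 1]
    - [0, 0, 0, 0, 1]

```text
clock: 38.85
tcp_pos: [0.5407, 0.0893, 0.1254]
orientation: [0.705, -0.061, 0.704, 0.061]
wrist_force: [-0.2, 0.1, -3.0]
finger_gap: 0.0335
```

Run:
```python
from h import *
s,q,R=cur(); print(q,s["finger_gap"],s["wrist_force"])
plan([.4543,-.2918,.125],-15.9)
```

```text
[0.54073751 0.0892572  0.12544491] 0.033547825302008755 [-0.1860897   0.1064876  -2.98709544]
turn 0.451 j6 -0.16  shift before turn: [ 3.000e-02 -3.605e+01 -1.508e+01]  after turn: [ 3.000e-02 -3.902e+01  2.130e+00]
```

servo_tool:
  moves:
    - [0, -1.8, -0.75, 0, 1]
    - [0, -3.6, -1.5, 0, 1]
    - [0, -4.8, -2.0, 0, 1]
    - [0, -5.2, -2.2, 0, 1]
    - [0, -5.2, -2.2, 0, 1]
    - [0, -5.2, -2.2, 0, 1]
    - [0, -4.8, -2.0, 0, 1]
    - [0, -3.2, -1.3, 0, 1]
    - [0, -1.6, -0.65, 0, 1]
    - [0, -0.65, -0.3, 0, 1]

```text
clock: 40.1
tcp_pos: [0.4528, -0.2925, 0.124]
orientation: [0.704, -0.06, 0.705, 0.061]
wrist_force: [-0.1, -0.4, -3.4]
finger_gap: 0.0333
```

servo_tool:
  moves:
    - [0, 0, 0, 0.15, 1]
    - [0, 0, 0, 0.15, 1]
    - [0, 0, 0, 0.151, 1]
    - [1, 0, 0, 0, 1]
    - [2.5, 0, 0, 0, 1]
    - [2.5, 0, 0, 0, 1]
    - [1, 0, 0, 0, 1]
    - [0, 0, 0, 0, 1]
    - [0, 0, 0, 0, 1]
    - [0, 0, 0, 0, 1]

```text
clock: 41.35
tcp_pos: [0.4544, -0.2925, 0.0558]
orientation: [0.701, 0.097, 0.7, -0.098]
wrist_force: [-1.1, -0.4, -2.8]
finger_gap: 0.0335
```

Run:
```python
from h import *
s,q,R=cur(); print(q,s["finger_gap"],s["wrist_force"]); p=wrist("w12")
plan([.4543,-.2918,.0205],-15.9)
```

```text
[ 0.45439715 -0.29248237  0.05577876] 0.033488248620580245 [-1.12836131 -0.35717162 -2.76236854]
turn -0.000 j6 -0.44  shift before turn: [ 3.52  0.06 -0.02]  after turn: [ 3.52  0.06 -0.02]
```

View pics/w12.png

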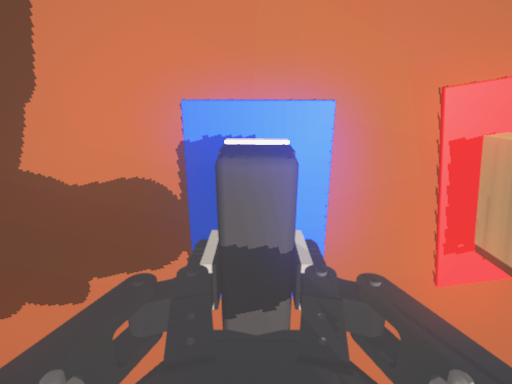

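servo_tool:
  moves:
    - [1, 0.05, 0, 0, 1]
    - [1.3, 0, 0, 0, 1]
    - [0.7, 0, 0, 0, 1]
    - [0.4, 0, 0, 0, 1]
    - [0.2, 0, 0, 0, 1]
    - [0, 0, 0, 0, 1]
    - [0, 0, 0, 0, 1]
    - [0, 0, 0, 0, -1]
    - [0, 0, 0, 0, -1]
    - [0, 0, 0, 0, -1]

```text
clock: 42.65
tcp_pos: [0.4541, -0.2916, 0.0187]
orientation: [0.7, 0.098, 0.7, -0.098]
wrist_force: [-0.7, 0.2, -0.1]
finger_gap: 0.084
```

servo_tool:
  moves:
    - [0, 0, 0, 0, -1]
    - [-2, 0, 0, 0, -1]
    - [-3, 0, 0, 0, -1]
    - [-4, 0, 0, 0, -1]
    - [-4, 0, 0, 0, -1]
    - [-3, 0, 0, 0, -1]
    - [0, 0, 0, 0, -1]
    - [0, 0, 0, 0, -1]
    - [0, 0, 0, 0, -1]
    - [0, 0, 0, 0, -1]

```text
clock: 43.9
tcp_pos: [0.4534, -0.291, 0.1776]
orientation: [0.7, 0.098, 0.701, -0.098]
wrist_force: [-0.2, 0.3, 0.8]
finger_gap: 0.0853
```

Run:
```python
from h import *
stap(); p=wrist("w13")
for n in ["top","scene"]:
    p=optics.read_camera(n); cv2.imwrite(f"pics/{n}13.png",p["pixels"])
    for t in ["box_out_center","box_in_center","stapler_center","mug"]:
        print(n,t,[(np.round(r["conf"],2),np.round(back(p,r["location"],{"b":.027,"s":.028}.get(t[0],0))[0],4)) for r in models.pinpoint(t,p)])
    for c in ["green","red","blue"]:print(c,rect(p,biggest(padmask(p["pixels"],c)),.004))
```

```text
[ 0.4535 -0.2911  0.1779] 0.007439374613444433
[(0.94, array([ 0.4513, -0.2929,  0.028 ]))]
red (array([ 487.5, -116.1]), array([150.8, 100.6]), -7.4)
blue (array([ 452.9, -292. ]), array([147.7,  98.9]), -16.0)
stapler (array([ 453. , -291.2]), array([116.6,  33.2]), -16.2)
top box_out_center []
top box_in_center [(np.float64(0.89), array([ 0.4849, -0.1086,  0.027 ])), (np.float64(0.49), array([ 0.4577, -0.2975,  0.027 ])), (np.float64(0.46), array([0.4614, 0.3025, 0.027 ]))]
top stapler_center [(np.float64(0.87), array([ 0.4583, -0.2964,  0.028 ]))]
top mug [(np.float64(0.96), array([ 0.7199, -0.0713,  0.    ]))]
green (array([467.8, 298. ]), array([149.5, 100.6]), -4.6)
red (array([ 486.6, -118.5]), array([151. , 101.2]), -7.3)
blue (array([ 453.1, -294.4]), array([149.5, 100.2]), -15.8)
scene box_out_center [(np.float64(0.87), array([0.4673, 0.2916, 0.027 ]))]
scene box_in_center [(np.float64(0.85), array([ 0.4859, -0.121 ,  0.027 ]))]
scene stapler_center [(np.float64(0.58), array([ 0.4608, -0.2912,  0.028 ]))]
scene mug [(np.float64(0.88), array([ 0.7367, -0.0764,  0.    ]))]
green (array([468.6, 279.3]), array([150.7,  70.1]), -6.9)
red (array([ 488.5, -117.6]), array([149.9,  98.4]), -7.3)
blue (array([ 455.7, -294. ]), array([150.9, 100.4]), -15.9)
```

View pics/w13.png

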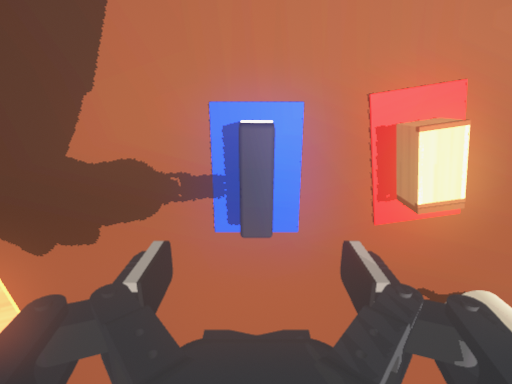

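View pics/scene13.png

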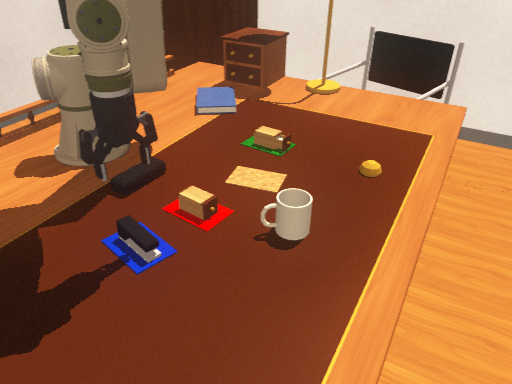

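View pics/top13.png

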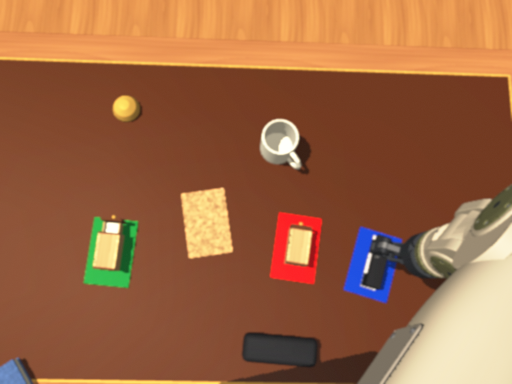

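Run:
```python
from h import *
p=optics.read_camera("scene"); a=p["pixels"].copy(); big=cv2.resize(a[205:280,90:190],None,fx=7,fy=7,interpolation=cv2.INTER_CUBIC)
# predicted stapler box at pad centre as seen by scene's own pad estimate
c=np.array([.4557,-.294]);t=np.radians(-15.9);ex=np.array([np.cos(t),np.sin(t)]);ey=np.array([-ex[1],ex[0]])
for z in (.004,.052):
    P=np.array([[*(c+sx*.06*ex+sy*.017*ey),z] for sx,sy in [(-1,-1),(1,-1),(1,1),(-1,1)]])
    uv=(proj(p,P)-[90,205]+.5)*7
    cv2.polylines(big,[uv.astype(np.int32)],True,(0,255,255) if z<.01 else (255,255,0),1)
cv2.imwrite("pics/s14.png",big)
p=optics.read_camera("wrist"); b=cv2.resize(p["pixels"][85:255,185:325],None,fx=3.5,fy=3.5,interpolation=cv2.INTER_CUBIC)
c=np.array([.4542,-.2918])
for z in (.004,.052):
    P=np.array([[*(c+sx*.06*ex+sy*.017*ey),z] for sx,sy in [(-1,-1),(1,-1),(1,1),(-1,1)]])
    uv=(proj(p,P)-[185,85]+.5)*3.5
    cv2.polylines(b,[uv.astype(np.int32)],True,(0,255,255) if z<.01 else (255,255,0),1)
cv2.imwrite("pics/w14.png",b)
```

```text
(no output)
```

View pics/s14.png

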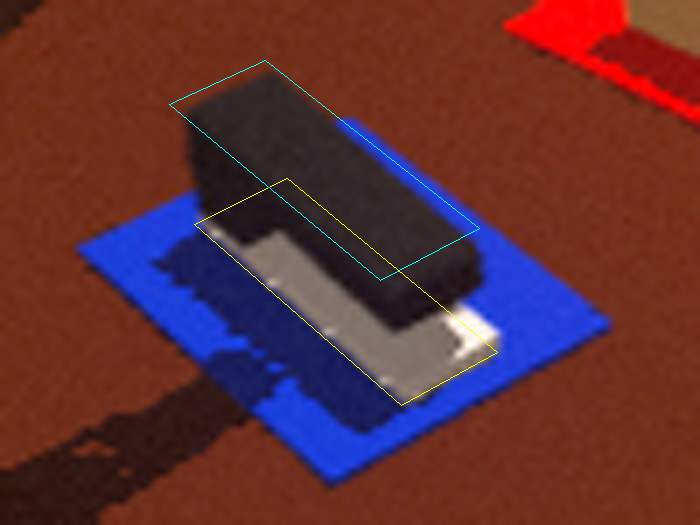

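View pics/w14.png

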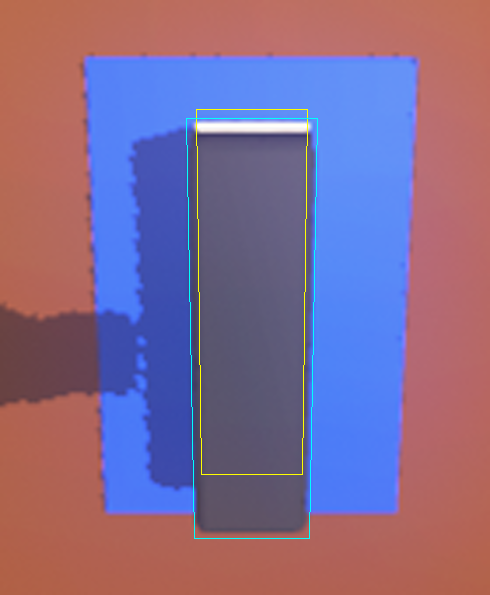

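```bash
python3 -c "
from h import *
print(order.hand_in())"
```

```text
the job is handed in; nothing more can be done
None
```

I put all three things on their pads and handed the job in at about 44 s of the 115 s. The order was: stapler parked on the cork, open box to green, shut box to red, stapler to blue.

**Wrist camera:** After each release, its pictures put the open box and the stapler within about 1–3 mm of their pad's middle and the shut box within about 1 mm. All three looked square to their pads, the stapler to within about 0.3°.

**Drawers and mug:** One drawer still looks pulled out and the other pushed in, judged by eye and not measured. The mug shows no visible change and the gripper was clear of everything.

**Checks that disagreed:**
- **Cameras:** The fixed cameras put the pads about 3 mm further right than the wrist camera does, and about 4 mm in the green pad's case. I used the wrist camera for both grasping and placing, so this offset should cancel.
- **Networks:** In the last top view, the network missed the open box and placed the shut box about 10 mm off its pad's middle. It also gave low-confidence false hits. The wrist and scene views did not support these.
- **Stapler lengthwise:** Estimates were 1–3 mm off the middle in the wrist view and about 5 mm in the fixed cameras' network points. An outline drawn on the scene picture matched its front end, but the rear end appeared up to about 4 mm inside the outline.

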